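Level the crepe griddle with a spirit level

TASK

Level the crepe griddle: draw the small spirit level straight out from under it, stand it on the middle of the round hotplate in line with the levelling knob, and turn that knob until the bubble rests centred between its two lines. Then press the level firmly down onto the plate from above (a push of about 10 N) to check that the reading holds, and finish while still pressing it, with the bubble centred. Leave the honey jar, the tumbler and the wooden spoon where they are.

Things in the scene. Friction and masses are not known exactly. Their poses are not given: they have to be found in the camera images.
- plate_top (a point): Centre of the top face of the griddle's round dark hotplate: 300 mm across, 14 mm thick, top about 88 mm above the worktop. Its x axis points from the knob through the centre to the opposite rim, z is the plate's normal. At the start the plate slopes down towards the knob by 0.005 to 0.011 rad. The griddle cannot slide.
- griddle: The griddle above its feet: hotplate on a steel drum (272 mm across, underside 48 mm above the worktop, thermostat housing at one side). Three feet 190 mm from the centre, 120 degrees apart: two plain ones and the knob's. Origin on the worktop midway between the two plain feet, 95 mm from the centre along x of plate_top; it tilts about its y axis there.
- knob (a point): Black fluted round hand knob of the levelling foot, upright, 190 mm from plate_top on its -x side: 38 mm across, 29 mm high; point on its axis, 13 mm below its top, 15 mm above the plate. It keeps its height. Clockwise seen from above raises the griddle on the knob's side: 6 mm a turn, 0.00335 rad of tilt per rad. Needs 0.1 N m, stays where left. At first 1.6 to 3.2 rad clockwise are needed.
- level_mid (a point): Centre of the loose spirit level, half-way up: aluminium bar with black ends, 160 mm long (x), 20 wide, 36 high (z up), 0.22 kg; vial 48 mm long in the middle of its top, flat shoulders on both sides. At first it stands on the worktop, half under the griddle opposite the knob, about 85 mm of it sticking out past the hotplate's rim, roughly along x of plate_top.
- bubble (a joint): Place of the pale bubble in the vial (m) along the level's x from the middle; 0 is centred. It is 14 mm long and lies between the two black lines when within 2.5 mm of 0. It goes to the higher end: 11 mm per 0.01 rad of slope, so 3.7 mm per rad of knob, at most 14.5 mm; it settles in about 1 s.
- honey_jar: Bystander: honey jar with a screw lid, 58 mm across, 86 mm high, to the left of the griddle; origin at the centre of its underside.
- tumbler: Bystander: clear tumbler, 81 mm across, 93 mm high, by the sink; origin at the centre of its underside.
- wooden_spoon: Bystander: wooden spoon, 338 mm long, 15 mm high, lying to the left of the griddle; origin at the centre of its underside.
There are look-alikes about, which are no part of the job. Leave any purple look-alike of the part that bears level_mid alone.

How it is judged (in metres and radians):
On the way, in this order (a step that is already met when the one before it is completed fails the run):
1. the level has been drawn out from under the griddle along the worktop (horizontal distance between level_mid and plate_top above 0.19 m and height (world z) of level_mid below 0.03 m), for 0.1 s.
2. the level stands on the middle of the hotplate, in line with the knob (horizontal distance between level_mid and plate_top below 0.03 m and z of level_mid in the frame of plate_top below 0.021 m and angle between level_mid's own z axis and vertical below 0.06 rad and angle between the x axis of level_mid and the x axis of plate_top, either way round below 0.15 rad and contact force between level and griddle above 1 N), for 0.2 s.
3. the griddle has been levelled with the knob: the bubble is centred (angle between plate_top's own z axis and vertical below 0.004 rad and value of joint bubble between -0.0025 and 0.0025 m), for 0.2 s.
At the end, for the whole second after the job is handed in: The level stands on the hotplate within 30 mm of its centre and 0.15 rad of the line through the knob; the plate is level to 0.004 rad, the bubble within 2.5 mm of the middle; the fingers press the level, which bears on the plate with 5 to 35 N, its weight included (all of step 3 and horizontal distance between level_mid and plate_top below 0.03 m and z of level_mid in the frame of plate_top below 0.021 m and angle between level_mid's own z axis and vertical below 0.06 rad and angle between the x axis of level_mid and the x axis of plate_top, either way round below 0.15 rad and contact force between the fingers and level above 2 N and contact force between level and griddle between 5 and 35 N); the arm keeps its last pose, push and grip.
It fails at once if the level is rammed onto the plate (over 60 N) (contact force between level and griddle above 60 N).
It fails at once if the honey jar, the tumbler or the wooden spoon is moved more than 30 mm (distance of any of honey_jar, tumbler, wooden_spoon from where it was at the start of the episode above 0.03 m).
It also fails if it takes over 72 s, if anything falls off the work surface, if the arm or the gripper's body presses on something with over 40 N, if the wrist force passes 120 N, or if a joint passes its speed limit or range.

ROBOT

A 6-joint arm with a two-finger parallel gripper is mounted at the origin on a cart in front of the work surface, level with it; the furniture and walls round the work are solid. World frame = base frame: x ahead of the robot, y to its left, z up, the work surface at z = 0. Lengths are in m, angles in degrees, forces in N, time in s.
With the tool pointing down it reaches from about 0.4 to 0.925 m from the base axis. Payload 12.5 kg.
Tool frame: the origin (TCP) lies between the finger pads; the fingertips stand 14 mm ahead of it and the grasp point (between the pads) lies 5 mm behind it (ctrl.tip_extent is the distance from the TCP to the fingertips, in m); z points along the fingers, y is the line along which they close (so a half turn about z gives the same grasp; the last joint's range is limited). The gripper opens to 95 mm and grips with 3 to 60 N. Pads are 20 mm wide; open, the fingers measure 119 mm over their backs; the gripper's body (75 mm by 180 mm) begins 59 mm behind the grasp point.
Start: joints at [-69.42, 28.126, 89.318, -0, 62.55, -6.05], TCP at [0.28, -0.559, 0.229] pointing down, gripper open.
Joint ranges: [-177.58, 177.58], [-47.91, 125.51], [2.72, 160], [-65.01, 245.01], [3.68, 167.84], [-153.87, 153.87]. Speed limits (degrees/s): [127.2, 127.2, 159.86, 180, 180, 180].

INTERFACE

Orientations are given as a 3x3 rotation matrix whose columns are the frame's x, y, z axes.
In Python, from cell import status, viewer, ctrl gives the robot as it stands.
- The arm moves only by the shell command python3 -m pendant 'ROWS' [FORCE]. ROWS is JSON, a list that holds one entry, the list of rows, each a list of 7 numbers: the opening, from -1 (shut) to 1 (fully open), then the shift along the tool's x, y, z as a fraction of full scale, then the turn, a rotation vector about the tool's x, y, z as a fraction of full scale. A call has 1 to 10 rows; each row is the pose to reach, as a shift and turn from the pose commanded when the call began, along the tool's axes at that moment, turning the shorter way round; what a row does not reach only later rows make up. Full scale, the value 1, is 0.8 m for a shift and 180 degrees for a turn. A row lasts 1/12 s, in which the tool goes at most 41.7 mm and 7.16 degrees, less where a joint would pass 70% of its speed; a pose out of reach is approached as far as the arm can. A call with a number of a shift or a turn outside -1 to 1 is refused whole. A call with a gripper value outside its range is refused whole. The fingers move at their own pace and stop on an object; FORCE is the grip in N (left out, the last holds). Time passes only in rows, so rows that repeat a pose let the fingers close. It gives the time, the measured TCP pose, the force, the opening and the grip force at its end, in the units of the state.
- status.sense(): the state, without advancing time (a new reading comes with each control period).
- viewer.get_image(name): name is "scene" or "side" or "wrist"; returns the picture (384x512x3 uint8, red, green, blue); there is no depth.
- viewer.camera_params(name): a dict with "fx", "fy", "cx", "cy" (pixels), "eye" and "attitude" of the camera in the world; the wrist camera has in their place "mount" (4x4, takes a point from camera to tool coordinates, whose origin is the TCP and whose axes are the flange's). Camera axes: x right, y down, z forward; pixel columns grow to the right and rows downward; lengths in m; the calibration is good to about 2 mm. A picture is of the moment at which its call begins: read the wrist's pose just before it. camera_params takes no time and is no camera call.
- ctrl.job_done(): hands the job in; it is judged then, once.
Trained networks look in the newest picture that a camera, given by its name, has taken for a name from the list of things; names that differ only in an ending like _2 or _b are one class to them, and where a whole thing is asked for, a point or a joint stands for the part that bears it (a point fixed in the world has none). Each returns a list of dicts, best first, with "score" (0 to 1); they miss things now and then, are a little off and sometimes report something else, mostly with a low value. They report only what shows in the picture. A call takes as long as a camera call. They do not tell look-alikes from the thing itself.
- viewer.spot_in(camera, thing): "at" ([row, column] in pixels, amid what is visible of it).
The state is a dict: "t": time; "joints": joint angles; "qd": joint speeds; "joint_efforts": joint torques, N m; "tool_pos": TCP position; "tool_rot": TCP orientation; "force": force on the tool from outside, world axes, zero at the start; "wrist_torque": the same for the moment, N m; "finger_gap": finger opening in m; "grasp_force": force on a finger pad.
Only numpy, scipy, OpenCV 4.12 (cv2) and the standard library are available. Lean on these libraries where they do the work, as an engineer would, in place of code of your own. Each camera call takes 0.05 s, during which the arm holds its last target. There are 200 camera calls.

## Working session

There is one attempt and no reset: what is moved stays moved. The work goes in short steps, Python scripts to look and compute and a shell command to move; the robot and the scene stay as the last step left them, time stands still between calls to the robot, and variables do not carry over. Pictures are saved under pics/ and viewed, at most 10 in all, crops included, and the job is handed in when it is done.

```bash
mkdir -p pics; ls
python3 - <<'E'
from cell import status, viewer, ctrl
import cv2, numpy as np
a=viewer.get_image("scene"); b=viewer.get_image("side")
cv2.imwrite("pics/a.png",cv2.cvtColor(np.hstack([a]),cv2.COLOR_RGB2BGR))
cv2.imwrite("pics/b.png",cv2.cvtColor(b,cv2.COLOR_RGB2BGR))
for c in("scene","side","wrist"): print(c,viewer.camera_params(c))
for c in("scene","side"):
  for t in("plate_top","knob","level_mid","griddle","honey_jar","tumbler","wooden_spoon"):
    print(c,t,[(np.round(d["at"]).tolist(),round(d["score"],2)) for d in viewer.spot_in(c,t)])
print(status.sense())
E
```

```text
pics
scene {'fx': 463.3956425836586, 'fy': 463.3956425836586, 'cx': 256.5066040670109, 'cy': 191.15941852481694, 'eye': array([-0.4532363 , -0.5557474 ,  1.30630102]), 'attitude': array([[ 0.5202527 , -0.60332047,  0.60443489],
       [-0.85391167, -0.37835989,  0.3573215 ],
       [ 0.01311454, -0.70203148, -0.71202515]])}
side {'fx': 499.93715145665976, 'fy': 499.93715145665976, 'cx': 255.4502477270001, 'cy': 191.4744191638557, 'eye': array([-0.32001201, -1.18224507,  0.67542339]), 'attitude': array([[ 0.81440848, -0.22124799,  0.5364589 ],
       [-0.57969119, -0.26813045,  0.76945707],
       [-0.02639987, -0.93763287, -0.34662322]])}
wrist {'fx': 343.66259609894706, 'fy': 343.66259609894706, 'cx': 256.599927977412, 'cy': 191.64732995776677, 'mount': array([[ 3.66680799e-04, -9.66678809e-01, -2.55992082e-01,
         7.27347424e-02],
       [ 9.99999571e-01,  5.72075775e-04, -7.27885355e-04,
         1.80897185e-04],
       [ 8.50078217e-04, -2.55991706e-01,  9.66678604e-01,
        -1.57307137e-01],
       [ 0.00000000e+00,  0.00000000e+00,  0.00000000e+00,
         1.00000000e+
[... 689 characters left out ...]
5969e+00]), 'qd': array([-9.83793514e-02,  8.48991151e-02,  5.16596883e-02, -2.41542631e-02,
       -7.78282563e-05,  7.27046471e-02]), 'joint_efforts': array([-2.25170836e-03, -6.12425566e+01, -2.58410972e+01,  6.91999029e-02,
        4.45591437e-02, -4.02716614e-05]), 'tool_pos': array([ 0.28017981, -0.55869541,  0.22865838]), 'tool_rot': array([[ 8.93904362e-01,  4.48257728e-01,  2.16499543e-05],
       [ 4.48257728e-01, -8.93904358e-01, -8.47267250e-05],
       [-1.86264208e-05,  8.54423484e-05, -9.99999996e-01]]), 'force': array([ 0.165463  , -0.52454027, -0.04189576]), 'wrist_torque': array([-0.01697873,  0.02402699,  0.00734573]), 'grasp_force': 0.0, 'finger_gap': 0.09486150407535004}
```

View pics/a.png

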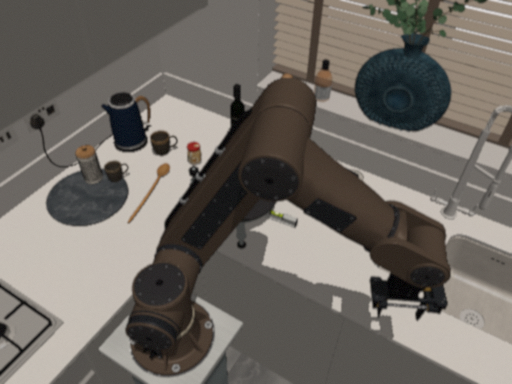

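View pics/b.png

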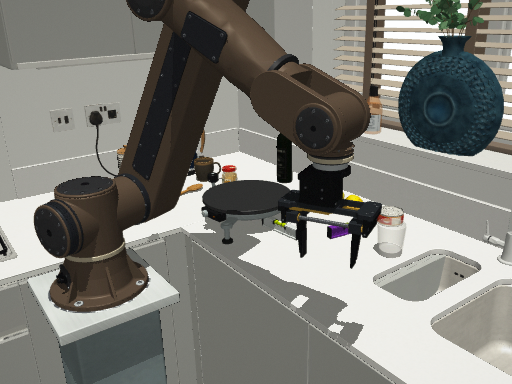

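The side view shows the hotplate centred at about (row 197, col 247). The aluminium level with the yellow vial sticks out at about (225, 284). A purple look-alike lies at (230, 338) and the tumbler at (238, 389). The scene view shows the level at (216, 284) and the knob at about (171, 193), beside the jar at (152, 194).

```bash
cat > h.py <<'E'
from cell import status, viewer, ctrl
import cv2, numpy as np
from scipy.spatial.transform import Rotation as R
def cam(c,s=None):
    p=viewer.camera_params(c); K=np.array([[p["fx"],0,p["cx"]],[0,p["fy"],p["cy"]],[0,0,1]])
    if c=="wrist":
        s=s or status.sense(); M=p["mount"]; A=s["tool_rot"]@M[:3,:3]; e=s["tool_pos"]+s["tool_rot"]@M[:3,3]
    else: A,e=p["attitude"],p["eye"]
    return K,np.array(A),np.array(e)
def ray(c,rc,z,s=None):
    K,A,e=cam(c,s); d=A@np.linalg.solve(K,[rc[1],rc[0],1]); return e+d*(z-e[2])/d[2]
def proj(c,P,s=None):
    K,A,e=cam(c,s); q=K@(A.T@(np.array(P)-e)); return q[[1,0]]/q[2]
def shot(c,name,crop=None,k=1):
    s=status.sense(); im=viewer.get_image(c)
    if crop: im=im[crop[0]:crop[1],crop[2]:crop[3]]
    im=cv2.resize(im,None,fx=k,fy=k,interpolation=cv2.INTER_CUBIC)
    cv2.imwrite(f"pics/{name}.png",cv2.cvtColor(im,cv2.COLOR_RGB2BGR)); return s
def delta(target,rot=None):
    "shift (fraction) and turn (fraction) from measured pose"
    s=status.sense(); d=s["tool_rot"].T@(np.array(target)-s["tool_pos"])/0.8
    t=R.from_matrix(s["tool_rot"].T@rot).as_rotvec()/np.pi if rot is not None else np.zeros(3)
    return np.round(d,4),np.round(t,4)
def down(yaw):
    "tool down, tool y (closing line) along world angle yaw deg"
    a=np.radians(yaw); y=np.array([np.cos(a),np.sin(a),0]); z=np.array([0,0,-1.]); return np.c_[np.cross(y,z),y,z]
E
python3 - <<'E'
from h import *
print("plate",ray("side",(197,247),.088),ray("side",(201,241),.088))
print("plate rims",ray("side",(197,202.5),.088),ray("side",(199,292),.088))
print("level vis",ray("side",(225,284),.036),ray("scene",(216,283),.036))
print("knob",ray("scene",(171,192),.12)); print("jar",ray("scene",(146,194),.086),ray("side",(167,229),.086))
print("purple",ray("side",(230,338),.036)); print("tumbler",ray("side",(238,389),.045)); print("spoon",ray("scene",(181,156),.01))
s=status.sense(); print(R.from_matrix(s["tool_rot"]).as_euler("ZYX",degrees=True))
E
```

```text
plate [0.53713051 0.09674661 0.088     ] [0.50155387 0.07925217 0.088     ]
plate rims [0.42259041 0.19080886 0.088     ] [ 0.63995128 -0.01111495  0.088     ]
level vis [ 0.56385324 -0.06464198  0.036     ] [ 0.56760307 -0.06686881  0.036     ]
knob [0.51596488 0.29954656 0.12      ]
jar [0.66812824 0.40739642 0.086     ] [0.67285133 0.41919479 0.086     ]
purple [ 0.66787186 -0.19558303  0.036     ]
tumbler [ 0.72859747 -0.33919709  0.045     ]
spoon [0.48232279 0.46505935 0.01      ]
[2.66319564e+01 1.06721530e-03 1.79995105e+02]
```

Run:
```python
from h import *
print(delta([.52,.1,.5],down(0)),down(0))
```

```text
(array([ 0.637 , -0.6016, -0.3392]), array([ 0.   ,  0.   , -0.352])) [[-0.  1.  0.]
 [ 1.  0.  0.]
 [ 0.  0. -1.]]
```

```bash
python3 -m pendant '[[[1,0.32,-0.30,-0.3,0,0,-0.352],[1,0.32,-0.30,-0.3,0,0,-0.352],[1,0.32,-0.30,-0.3,0,0,-0.352],[1,0.32,-0.30,-0.3,0,0,-0.352],[1,0.32,-0.30,-0.3,0,0,-0.352],[1,0.32,-0.30,-0.3,0,0,-0.352],[1,0.32,-0.30,-0.3,0,0,-0.352],[1,0.32,-0.30,-0.3,0,0,-0.352],[1,0.32,-0.30,-0.3,0,0,-0.352],[1,0.32,-0.30,-0.3,0,0,-0.352]]]'
python3 - <<'E'
from h import *
print(delta([.52,.1,.5],down(0)))
E
```

```text
t: 1.63
tool_pos: [0.399, -0.2341, 0.4653]
tool_rot: [[-0.007, 1.0, 0.001], [1.0, 0.007, -0.0], [-0.0, 0.001, -1.0]]
force: [1.1, -0.3, -0.5]
finger_gap: 0.0952
grasp_force: 0.0
(array([ 0.4167,  0.154 , -0.0435]), array([0.0002, 0.0002, 0.0021]))
```

```bash
python3 -m pendant '[[[1,0.41,0.15,-0.04,0,0,0],[1,0.41,0.15,-0.04,0,0,0],[1,0.41,0.15,-0.04,0,0,0],[1,0.41,0.15,-0.04,0,0,0],[1,0.41,0.15,-0.04,0,0,0],[1,0.41,0.15,-0.04,0,0,0],[1,0.41,0.15,-0.04,0,0,0],[1,0.41,0.15,-0.04,0,0,0],[1,0.41,0.15,-0.04,0,0,0],[1,0.41,0.15,-0.04,0,0,0]]]'
python3 - <<'E'
from h import *
s=shot("wrist","w1",k=1.5); print(s["tool_pos"],s["t"])
for t in("plate_top","knob","level_mid","honey_jar","tumbler","wooden_spoon"):
  for d in viewer.spot_in("wrist",t):
    z={"plate_top":.088,"knob":.116,"level_mid":.036,"honey_jar":.086,"tumbler":.09,"wooden_spoon":.01}[t]
    print(t,np.round(d["at"]).tolist(),round(d["score"],2),ray("wrist",d["at"],z,s))
E
```

```text
t: 2.47
tool_pos: [0.5198, 0.0952, 0.4955]
tool_rot: [[-0.004, 1.0, -0.0], [1.0, 0.004, 0.0], [0.0, -0.0, -1.0]]
force: [-0.2, 0.7, -0.8]
finger_gap: 0.0948
grasp_force: 0.0
[0.51978666 0.09524808 0.49551294] 2.4667
plate_top [126.0, 274.0] 0.73 [0.54796077 0.12895752 0.088     ]
knob [6.0, 269.0] 0.82 [0.53715691 0.29742001 0.116     ]
level_mid [268.0, 336.0] 0.43 [ 0.67857834 -0.15084362  0.036     ]
honey_jar [334.0, 351.0] 0.34 [ 0.70318791 -0.26288934  0.086     ]
tumbler [333.0, 351.0] 0.44 [ 0.7008168  -0.25809365  0.09      ]
```

View pics/w1.png

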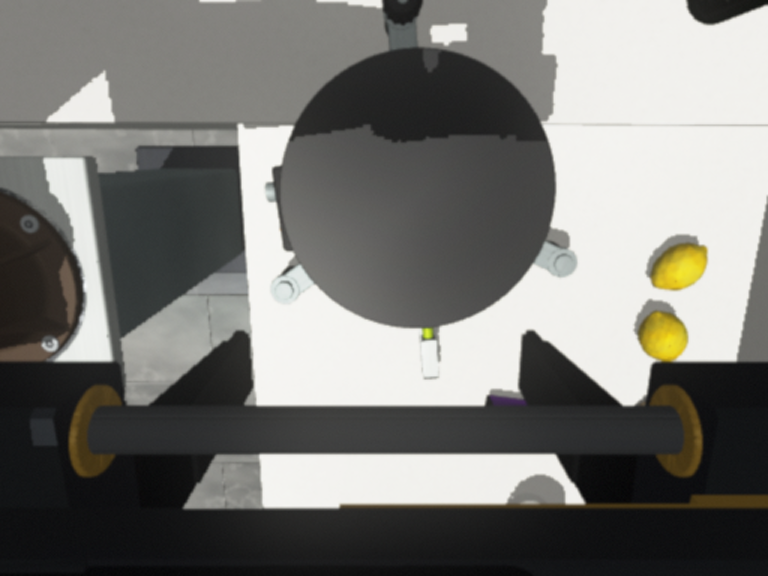

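Run:
```python
from h import *
from scipy.optimize import least_squares
pts=np.array([(190,280),(185,556),(47,420),(328,420)])/1.5
P=np.array([ray("wrist",p,.088) for p in pts])[:,:2]
f=least_squares(lambda c:np.hypot(*(P-c[:2]).T)-.15,[.53,.1]); print("plate",f.x,f.fun)
k=ray("wrist",(4.5/1.5,402.5/1.5),.116)[:2]; print("knob",k)
d=f.x[:2]-k; print("x axis",d/np.hypot(*d),np.hypot(*d),np.degrees(np.arctan2(d[1],d[0])))
for n,rc in dict(vial=(333,428),end=(362,430),endtop=(378,431)).items():
  for z in(.036,0): print(n,z,ray("wrist",np.array(rc)/1.5,z))
print("feet",[ray("wrist",np.array(rc)/1.5,.06) for rc in((289,285),(262,563))])
```

```text
plate [0.5555691  0.11485767] [-7.36438019e-04 -7.34134043e-04 -2.44617751e-05 -1.26591571e-04]
knob [0.53663455 0.29666834]
x axis [ 0.1035841 -0.9946207] 0.18279397644343892 -84.05440355727721
vial 0.036 [ 0.57429117 -0.05987752  0.036     ]
vial 0 [ 0.57747642 -0.07288421  0.        ]
end 0.036 [ 0.5776604  -0.09944409  0.036     ]
end 0 [ 5.81042118e-01 -1.14757982e-01  1.11022302e-16]
endtop 0.036 [ 0.57942989 -0.1218022   0.036     ]
endtop 0 [ 0.58291479 -0.13841984  0.        ]
feet [array([0.40066992, 0.00456913, 0.06      ]), array([0.72908543, 0.0369504 , 0.06      ])]
```

Run:
```python
from h import *
im=cv2.imread("pics/w1.png")[300:480,330:600]; cv2.imwrite("pics/w1c.png",cv2.resize(im,None,fx=2.8,fy=2.8,interpolation=cv2.INTER_CUBIC))
```

```text
(no output)
```

View pics/w1c.png

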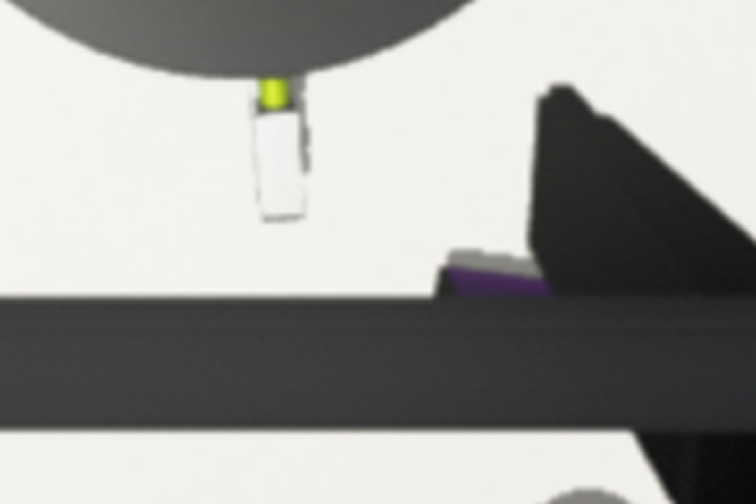

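The grey bar with the yellow-green vial (w1 row 353, col 430) lies under the plate in line with the knob, so it is the level. The purple bar at (400, 505) is the look-alike and stays alone. The crop confirms this.

Run:
```python
from h import *
print(delta([.5775,-.094,.13],down(5)))
print("purple",ray("wrist",(398/1.5,508/1.5),.036), ray("wrist",(394/1.5,490/1.5),.036))
```

```text
(array([-0.2311,  0.0735,  0.4577]), array([ 0.0001,  0.0001, -0.0283]))
purple [ 0.68117687 -0.15044965  0.036     ] [ 0.65724211 -0.14466489  0.036     ]
```

```bash
python3 -m pendant '[[[0.05,-0.231,0.0735,0.2,0,0,-0.028],[0.05,-0.231,0.0735,0.2,0,0,-0.028],[0.05,-0.231,0.0735,0.2,0,0,-0.028],[0.05,-0.231,0.0735,0.2,0,0,-0.028],[0.05,-0.231,0.0735,0.2,0,0,-0.028],[0.05,-0.231,0.0735,0.457,0,0,-0.028],[0.05,-0.231,0.0735,0.457,0,0,-0.028],[0.05,-0.231,0.0735,0.457,0,0,-0.028],[0.05,-0.231,0.0735,0.457,0,0,-0.028],[0.05,-0.231,0.0735,0.457,0,0,-0.028]]]'
python3 - <<'E'
from h import *
s=shot("wrist","w2"); print(delta([.5775,-.094,.13],down(5)),delta([.5775,-.094,.022],down(5)))
E
```

```text
t: 3.65
tool_pos: [0.5763, -0.0903, 0.1556]
tool_rot: [[-0.086, 0.996, 0.001], [0.996, 0.086, -0.0], [-0.0, 0.001, -1.0]]
force: [1.5, -0.5, -0.4]
finger_gap: 0.0504
grasp_force: 0.0
(array([-0.005 ,  0.0046,  0.0225]), array([-0.0029, -0.001 , -0.0004])) (array([-0.0054,  0.0059,  0.1575]), array([-0.0029, -0.001 , -0.0004]))
```

View pics/w2.png

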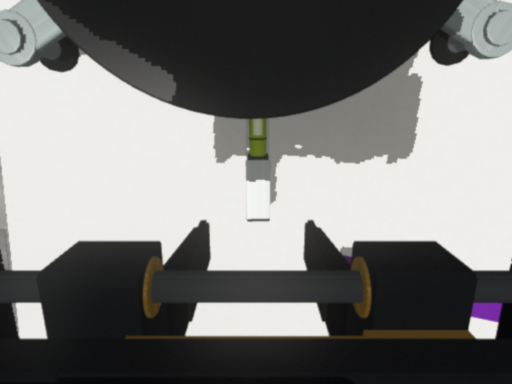

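Run:
```python
from h import *
s=status.sense()
for rc in((219.5,258),(157,258.5),(120,258.5)): print(ray("wrist",rc,.036,s))
print(proj("wrist",s["tool_pos"]+[0,0,-.12],s))
```

```text
[ 0.57654214 -0.11280764  0.036     ]
[ 0.57238919 -0.06085342  0.036     ]
[ 0.56988021 -0.03232107  0.036     ]
[190.67542768 256.90325056]
```

Run:
```python
from h import *
print(delta([.575,-.086,.022],down(5)))
```

```text
(array([0.0048, 0.0036, 0.1575]), array([-0.0029, -0.001 , -0.0004]))
```

```bash
python3 -m pendant '[[[0.05,0.010,-0.002,0.06,0,0,0],[0.05,0.010,-0.002,0.1,0,0,0],[0.05,0.010,-0.002,0.135,0,0,0],[0.05,0.010,-0.002,0.135,0,0,0],[0.05,0.010,-0.002,0.135,0,0,0],[-1,0.010,-0.002,0.135,0,0,0],[-1,0.010,-0.002,0.135,0,0,0],[-1,0.010,-0.002,0.135,0,0,0],[-1,0.010,-0.002,0.135,0,0,0],[-1,0.010,-0.002,0.135,0,0,0]]]' 30
```

```text
t: 4.53
tool_pos: [0.5748, -0.0814, 0.05]
tool_rot: [[-0.088, 0.996, 0.002], [0.996, 0.088, -0.0], [-0.001, 0.001, -1.0]]
force: [0.5, -0.1, 0.5]
finger_gap: 0.0223
grasp_force: 0.4
```

```bash
python3 -m pendant '[[[0.05,-0.004,0,0,0,0,0],[0.05,-0.004,0,0,0,0,0],[0.05,-0.004,0,0,0,0,0],[0.05,-0.004,0,0.036,0,0,0],[0.05,-0.004,0,0.036,0,0,0],[0.05,-0.004,0,0.036,0,0,0],[-1,-0.004,0,0.036,0,0,0],[-1,-0.004,0,0.036,0,0,0],[-1,-0.004,0,0.036,0,0,0],[-1,-0.004,0,0.036,0,0,0]]]' 30
```

```text
t: 5.37
tool_pos: [0.575, -0.0846, 0.0209]
tool_rot: [[-0.088, 0.996, 0.001], [0.996, 0.088, -0.0], [-0.0, 0.001, -1.0]]
force: [0.4, 0.4, -0.7]
finger_gap: 0.0288
grasp_force: 0.0
```

```bash
python3 -m pendant '[[[-1,0,0,0,0,0,0],[-1,0,0,0,0,0,0],[-1,0,0,0,0,0,0],[-1,-0.02,0,0,0,0,0],[-1,-0.04,0,0,0,0,0],[-1,-0.06,0,0,0,0,0],[-1,-0.08,0,0,0,0,0],[-1,-0.1,0,0,0,0,0],[-1,-0.1,0,0,0,0,0],[-1,-0.1,0,0,0,0,0]]]' 30
```

```text
t: 6.2
tool_pos: [0.5822, -0.1654, 0.0207]
tool_rot: [[-0.087, 0.996, 0.002], [0.996, 0.087, -0.001], [-0.001, 0.002, -1.0]]
force: [1.1, -3.9, 4.9]
finger_gap: 0.0197
grasp_force: 30.0
```

```bash
python3 -m pendant '[[[0.05,0,0,0,0,0,0],[0.05,0,0,0,0,0,0],[0.05,0,0,0,0,0,0],[0.05,0,0,-0.05,0,0,0],[0.05,0,0,-0.1,0,0,0],[0.05,0,0,-0.15,0,0,0],[0.05,0.03,0,-0.2,0,0,0],[0.05,0.065,0,-0.2,0,0,0],[0.05,0.065,0,-0.2,0,0,0],[0.05,0.065,0,-0.2,0,0,0]]]'
python3 - <<'E'
from h import *
s=shot("wrist","w3")
E
```

```text
t: 7.03
tool_pos: [0.577, -0.111, 0.1807]
tool_rot: [[-0.09, 0.996, 0.001], [0.996, 0.09, -0.0], [-0.0, 0.001, -1.0]]
force: [1.1, 0.3, -0.7]
finger_gap: 0.0502
grasp_force: 0.0
```

View pics/w3.png

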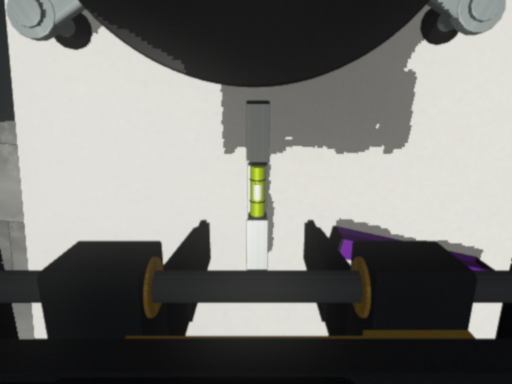

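The level is drawn clear of the plate and aligned at col 258. Its vial spans rows 165–217 with the bubble at about row 191, and the purple look-alike is off to the right.

Run:
```python
from h import *
s=status.sense()
a=ray("wrist",(164.5,258),.036,s);b=ray("wrist",(217.5,258),.036,s);e=ray("wrist",(101,258.3),.036,s)
m=(a+b)/2;print(a,b,e,m,np.hypot(*(m-[.5556,.1149,0])[:2]), np.hypot(*(m-e)[:2]))
d=b-e;an=np.degrees(np.arctan2(d[1],d[0]));print(an,delta([m[0],m[1],.022],down(an+90)))
```

```text
[ 0.57739963 -0.09433021  0.036     ] [ 0.5818991 -0.1437991  0.036    ] [ 0.57271344 -0.04000133  0.036     ] [ 0.57964936 -0.11906466  0.036     ] 0.23519743217186023 0.07936697475059715
-84.94274634667212 (array([-0.0093,  0.0026,  0.1974]), array([-0.0001, -0.    ,  0.0003]))
```

```bash
python3 -m pendant '[[[0.05,-0.01,0.002,0.05,0,0,0],[0.05,-0.01,0.002,0.1,0,0,0],[0.05,-0.01,0.002,0.15,0,0,0],[0.05,-0.01,0.002,0.198,0,0,0],[0.05,-0.01,0.002,0.198,0,0,0],[0.05,-0.01,0.002,0.198,0,0,0],[-1,-0.01,0.002,0.198,0,0,0],[-1,-0.01,0.002,0.198,0,0,0],[-1,-0.01,0.002,0.198,0,0,0],[-1,-0.01,0.002,0.198,0,0,0]]]' 30
```

```text
t: 7.92
tool_pos: [0.5795, -0.1204, 0.022]
tool_rot: [[-0.088, 0.996, 0.0], [0.996, 0.088, -0.0], [-0.0, 0.0, -1.0]]
force: [0.8, -0.2, 0.0]
finger_gap: 0.0286
grasp_force: 0.0
```

```bash
python3 -m pendant '[[[-1,0,0,0,0,0,0],[-1,0,0,0,0,0,0],[-1,0,0,0,0,0,0],[-1,0,0,-0.03,0,0,0],[-1,0,0,-0.07,0,0,0],[-1,0,0,-0.12,0,0,0],[-1,0,0,-0.17,0,0,0],[-1,0,0,-0.17,0,0,0],[-1,0,0,-0.17,0,0,0]]]' 30
python3 - <<'E'
from h import *
print(delta([.5556,.1149,.16],down(5.9)))
E
```

```text
t: 8.67
tool_pos: [0.58, -0.1203, 0.1597]
tool_rot: [[-0.088, 0.996, 0.004], [0.996, 0.088, -0.001], [-0.002, 0.004, -1.0]]
force: [-0.6, 0.4, -2.0]
finger_gap: 0.0199
grasp_force: 30.0
(array([ 0.2956, -0.0046, -0.0008]), array([ 0.0012,  0.0005, -0.0048]))
```

```bash
python3 -m pendant '[[[-1,0.03,-0.001,0,0,0,-0.005],[-1,0.07,-0.002,0,0,0,-0.005],[-1,0.12,-0.003,0,0,0,-0.005],[-1,0.17,-0.004,0,0,0,-0.005],[-1,0.22,-0.004,0,0,0,-0.005],[-1,0.265,-0.004,0,0,0,-0.005],[-1,0.295,-0.004,0,0,0,-0.005],[-1,0.295,-0.004,0,0,0,-0.005],[-1,0.295,-0.004,0,0,0,-0.005],[-1,0.295,-0.004,0,0,0,-0.005]]]' 30
python3 - <<'E'
from h import *
print(delta([.5556,.1149,.114],down(5.9)))
E
```

```text
t: 9.5
tool_pos: [0.5551, 0.1142, 0.1565]
tool_rot: [[-0.104, 0.995, -0.002], [0.995, 0.104, -0.0], [-0.0, -0.002, -1.0]]
force: [-0.4, -0.5, -1.6]
finger_gap: 0.0199
grasp_force: 30.0
(array([0.0009, 0.0008, 0.0532]), array([-0.0007,  0.0001,  0.0003]))
```

```bash
python3 -m pendant '[[[-1,0.001,0.001,0.02,0,0,0],[-1,0.001,0.001,0.04,0,0,0],[-1,0.001,0.001,0.05,0,0,0],[-1,0.001,0.001,0.054,0,0,0],[-1,0.001,0.001,0.054,0,0,0],[-1,0.001,0.001,0.055,0,0,0],[-1,0.001,0.001,0.056,0,0,0],[-1,0.001,0.001,0.056,0,0,0]]]' 30
```

```text
t: 10.17
tool_pos: [0.5565, 0.1153, 0.1135]
tool_rot: [[-0.103, 0.995, 0.001], [0.995, 0.103, -0.0], [-0.0, 0.001, -1.0]]
force: [0.6, 0.5, -1.7]
finger_gap: 0.0201
grasp_force: 30.0
```

```bash
python3 -m pendant '[[[-1,0,0,0.0015,0,0,0],[-1,0,0,0.0015,0,0,0],[-1,0,0,0.003,0,0,0],[-1,0,0,0.003,0,0,0],[-1,0,0,0.0035,0,0,0],[-1,0,0,0.0035,0,0,0]]]' 30
```

```text
t: 10.67
tool_pos: [0.5562, 0.1155, 0.1102]
tool_rot: [[-0.103, 0.995, -0.0], [0.995, 0.103, -0.0], [-0.0, -0.0, -1.0]]
force: [-0.6, 1.0, -1.4]
finger_gap: 0.0199
grasp_force: 30.0
```

```bash
python3 -m pendant '[[[-1,0,0,0.001,0,0,0],[-1,0,0,0.001,0,0,0],[-1,0,0,0.002,0,0,0],[-1,0,0,0.002,0,0,0]]]' 30
```

```text
t: 11.0
tool_pos: [0.5564, 0.1156, 0.1093]
tool_rot: [[-0.103, 0.995, 0.001], [0.995, 0.103, 0.0], [0.0, 0.001, -1.0]]
force: [-2.0, 1.5, 8.6]
finger_gap: 0.0198
grasp_force: 30.0
```

```bash
python3 -m pendant '[[[0.05,0,0,0,0,0,0],[0.05,0,0,0,0,0,0],[0.05,0,0,0,0,0,0],[0.05,0,0,0,0,0,0],[0.05,0,0,-0.05,0,0,0],[0.05,0,0,-0.1,0,0,0],[0.05,0,0,-0.15,0,0,0],[0.05,0,0,-0.15,0,0,0],[0.05,0,0,-0.15,0,0,0],[0.05,0,0,-0.15,0,0,0]]]'
python3 -m pendant '[[[0.05,0,0,0,0,0,0],[0.05,0,0,0,0,0,0],[0.05,0,0,0,0,0,0],[0.05,0,0,0,0,0,0]]]'
cat > bub.py <<'E'
import sys
from h import *
s=shot("wrist",sys.argv[1]); im=cv2.imread(f"pics/{sys.argv[1]}.png")
r,c=np.round(proj("wrist",[.5565,.1155,.124],s)).astype(int); print("expected",r,c)
cv2.imwrite(f"pics/{sys.argv[1]}c.png",cv2.resize(im[r-80:r+80,c-50:c+50],None,fx=3.7,fy=3.7,interpolation=cv2.INTER_CUBIC))
for i in range(r-50,r+50): print(i,im[i,c-1:c+3].mean(0).round().astype(int).tolist(),end=" ")
E
python3 bub.py w4
```

```text
t: 11.83
tool_pos: [0.5559, 0.1154, 0.228]
tool_rot: [[-0.103, 0.995, -0.001], [0.995, 0.103, -0.0], [-0.0, -0.001, -1.0]]
force: [0.4, -0.3, -0.1]
finger_gap: 0.0502
grasp_force: 0.0
t: 12.17
tool_pos: [0.5561, 0.1154, 0.2278]
tool_rot: [[-0.103, 0.995, -0.001], [0.995, 0.103, -0.0], [-0.0, -0.001, -1.0]]
force: [-0.1, 0.6, 0.0]
finger_gap: 0.0499
grasp_force: 0.0
expected 195 256
145 [116, 120, 117] 146 [117, 120, 118] 147 [116, 120, 118] 148 [117, 120, 118] 149 [117, 120, 118] 150 [117, 121, 118] 151 [117, 120, 118] 152 [117, 121, 117] 153 [116, 121, 118] 154 [116, 120, 117] 155 [116, 120, 118] 156 [115, 119, 117] 157 [110, 113, 111] 158 [82, 85, 83] 159 [46, 48, 47] 160 [27, 29, 28] 161 [22, 37, 34] 162 [21, 70, 61] 163 [20, 100, 85] 164 [19, 109, 94] 165 [20, 111, 95] 166 [21, 111, 95] 167 [21, 112, 95] 168 [20, 111, 95] 169 [21, 111, 94] 170 [21, 112, 95] 171 [21, 111, 94] 172 [22, 112, 95] 173 [21, 112, 95] 174 [22, 112, 96] 175 [22, 111, 95] 176 [22, 111, 96] 177 [22, 111, 95] 178 [23, 104, 89] 179 [25, 74, 65] 180 [26, 62, 56] 181 [24, 95, 81] 182 [23, 110, 94] 183 [23, 112,
[... 492 characters left out ...]
 [244, 250, 249] 210 [241, 250, 248] 211 [218, 248, 244] 212 [136, 242, 232] 213 [69, 238, 223] 214 [55, 238, 222] 215 [52, 237, 221] 216 [54, 238, 222] 217 [54, 238, 222] 218 [54, 238, 221] 219 [53, 237, 220] 220 [53, 232, 213] 221 [56, 199, 177] 222 [65, 127, 115] 223 [67, 79, 76] 224 [86, 89, 87] 225 [159, 165, 161] 226 [228, 232, 230] 227 [242, 244, 243] 228 [244, 246, 245] 229 [244, 246, 245] 230 [244, 246, 244] 231 [243, 246, 244] 232 [243, 246, 244] 233 [243, 246, 244] 234 [243, 246, 244] 235 [243, 245, 244] 236 [242, 245, 244] 237 [242, 245, 244] 238 [243, 245, 244] 239 [242, 245, 243] 240 [242, 245, 243] 241 [242, 245, 243] 242 [242, 244, 243] 243 [242, 244, 243] 244 [242, 244, 243]
```

View pics/w4c.png

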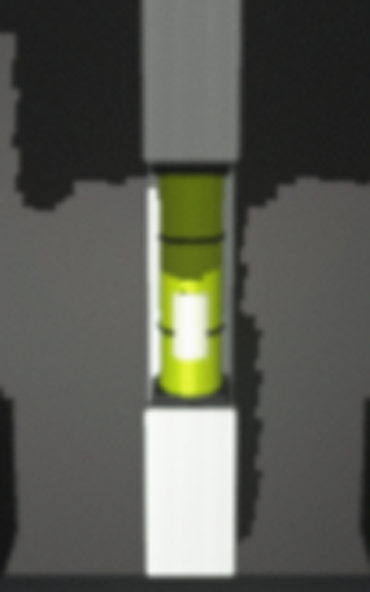

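```bash
python3 - <<'E'
from h import *
s=status.sense()
b=[ray("wrist",(r,256),.122,s)[1] for r in(160,179.9,204.2,225,194.2,212)]; print(np.round(np.array(b)*1000,1))
print(delta([.536,.301,.23]))
E
python3 -m pendant '[[[0.05,0.23,0,0,0,0,-0.39],[0.05,0.23,0,0,0,0,-0.39],[0.05,0.23,0,0,0,0,-0.39],[0.05,0.23,0,0,0,0,-0.39],[0.05,0.23,0,0,0,0,-0.39],[0.05,0.23,0,0,0,0,-0.39],[0.05,0.23,0,0,0,0,-0.39],[0.05,0.23,0,0,0,0,-0.39],[0.05,0.23,0,0,0,0,-0.39],[0.05,0.23,0,0,0,0,-0.39]]]'
python3 -m pendant '[[[0.05,0,0,0,0,0,-0.41],[0.05,0,0,0,0,0,-0.41],[0.05,0,0,0,0,0,-0.41],[0.05,0,0,0,0,0,-0.41],[0.05,0,0,0,0,0,-0.41],[0.05,0,0,0,0,0,-0.41],[0.05,0,0,0,0,0,-0.41],[0.05,0,0,0,0,0,-0.41],[0.05,0,0,0,0,0,-0.41],[0.05,0,0,0,0,0,-0.41]]]'
python3 - <<'E'
from h import *
s=shot("wrist","w5"); print(s["joints"].round(1))
for d in viewer.spot_in("wrist","knob"): print(d, ray("wrist",d["at"],.112,s))
E
```

```text
[143.1 127.4 107.6  90.  115.8 101.1]
(array([ 0.2333, -0.0011, -0.0025]), array([0., 0., 0.]))
t: 13.05
tool_pos: [0.5371, 0.2986, 0.2282]
tool_rot: [[-0.972, 0.233, -0.0], [0.233, 0.972, -0.0], [0.0, -0.0, -1.0]]
force: [-0.3, -0.5, -0.5]
finger_gap: 0.0499
grasp_force: 0.0
t: 13.88
tool_pos: [0.5372, 0.2984, 0.2282]
tool_rot: [[-0.528, -0.849, -0.0], [-0.849, 0.528, -0.0], [0.001, 0.0, -1.0]]
force: [-0.5, -0.2, -0.5]
finger_gap: 0.0499
grasp_force: 0.0
[  22.9   27.3   90.9   -0.    61.9 -125.2]
{'at': [194.4, 264.2], 'score': 0.58} [0.53413217 0.3047137  0.112     ]
```

View pics/w5.png

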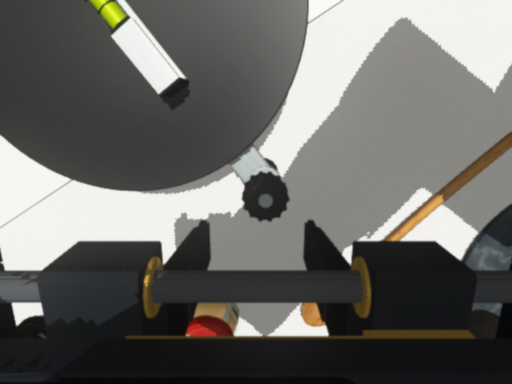

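Run:
```python
from h import *
s=status.sense()
k=ray("wrist",(196.5,265.5),.116,s); print(k, delta([k[0],k[1],.104]))
print(ray("wrist",(325,212),.086,s))
```

```text
[0.53375203 0.30583356 0.116     ] (array([-0.0056,  0.0086,  0.1554]), array([0., 0., 0.]))
[0.65366832 0.39899335 0.086     ]
```

```bash
python3 -m pendant '[[[0.05,-0.0055,0.0085,0.05,0,0,0],[0.05,-0.0055,0.0085,0.1,0,0,0],[0.05,-0.0055,0.0085,0.13,0,0,0],[0.05,-0.0055,0.0085,0.145,0,0,0],[0.05,-0.0055,0.0085,0.155,0,0,0],[0.05,-0.0055,0.0085,0.155,0,0,0],[0.05,-0.0055,0.0085,0.155,0,0,0]]]'
python3 -m pendant '[[[-1,0,0,0,0,0,0],[-1,0,0,0,0,0,0],[-1,0,0,0,0,0,0],[-1,0,0,0,0,0,0],[-1,0,0,0,0,0,0]]]' 25
```

```text
t: 14.57
tool_pos: [0.5344, 0.306, 0.1056]
tool_rot: [[-0.535, -0.845, 0.001], [-0.845, 0.535, 0.0], [-0.001, -0.001, -1.0]]
force: [-0.0, 0.2, -0.1]
finger_gap: 0.05
grasp_force: 0.0
t: 14.98
tool_pos: [0.5339, 0.3063, 0.1059]
tool_rot: [[-0.534, -0.846, 0.001], [-0.846, 0.534, 0.001], [-0.001, -0.0, -1.0]]
force: [-3.3, 1.5, 6.9]
finger_gap: 0.0373
grasp_force: 25.0
```

```bash
python3 -m pendant '[[[-1,0,0,0,0,0,0.03],[-1,0,0,0,0,0,0.07],[-1,0,0,0,0,0,0.105],[-1,0,0,0,0,0,0.14],[-1,0,0,0,0,0,0.175],[-1,0,0,0,0,0,0.21],[-1,0,0,0,0,0,0.245],[-1,0,0,0,0,0,0.28],[-1,0,0,0,0,0,0.315],[-1,0,0,0,0,0,0.35]]]' 25
```

```text
t: 15.82
tool_pos: [0.5333, 0.3076, 0.1059]
tool_rot: [[-0.995, 0.097, 0.001], [0.097, 0.995, 0.003], [-0.0, 0.003, -1.0]]
force: [-7.3, 12.8, 6.3]
finger_gap: 0.0378
grasp_force: 25.0
```

```bash
python3 -m pendant '[[[-1,0,0,0,0,0,0.035],[-1,0,0,0,0,0,0.07],[-1,0,0,0,0,0,0.105],[-1,0,0,0,0,0,0.14],[-1,0,0,0,0,0,0.175],[-1,0,0,0,0,0,0.21],[-1,0,0,0,0,0,0.245],[-1,0,0,0,0,0,0.28],[-1,0,0,0,0,0,0.315],[-1,0,0,0,0,0,0.35]]]' 25
```

```text
t: 16.65
tool_pos: [0.5342, 0.3087, 0.1059]
tool_rot: [[-0.365, 0.931, 0.003], [0.931, 0.365, 0.005], [0.003, 0.004, -1.0]]
force: [-0.9, 19.2, 1.6]
finger_gap: 0.0373
grasp_force: 25.0
```

```bash
python3 -m pendant '[[[-1,0,0,0,0,0,0.02],[-1,0,0,0,0,0,0.025],[-1,0,0,0,0,0,0.025],[-1,0,0,0,0,0,0.025]]]' 25
```

```text
t: 16.98
tool_pos: [0.5343, 0.3088, 0.1059]
tool_rot: [[-0.296, 0.955, 0.003], [0.955, 0.296, 0.005], [0.004, 0.004, -1.0]]
force: [-1.9, 19.3, 1.8]
finger_gap: 0.0378
grasp_force: 25.0
```

```bash
python3 -m pendant '[[[0.05,0,0,0,0,0,0],[0.05,0,0,0,0,0,0],[0.05,0,0,0,0,0,0],[0.05,0,0,-0.05,0,0,0],[0.05,0,0,-0.1,0,0,0],[0.05,0,0,-0.15,0,0,0],[0.05,0,0,-0.15,0,0,0.03],[0.05,0,0,-0.15,0,0,0.063],[0.05,0,0,-0.15,0,0,0.063]]]'
python3 - <<'E'
from h import *
print(delta([.556,.1155,.228],down(5.9)))
E
```

```text
t: 17.73
tool_pos: [0.5339, 0.3055, 0.2254]
tool_rot: [[-0.098, 0.995, 0.001], [0.995, 0.098, 0.0], [0.0, 0.001, -1.0]]
force: [0.2, -0.1, -0.1]
finger_gap: 0.05
grasp_force: 0.0
(array([-0.239 ,  0.0042, -0.0032]), array([ 0.0004, -0.    , -0.0016]))
```

```bash
python3 -m pendant '[[[0.05,-0.239,0.004,-0.003,0,0,-0.0015],[0.05,-0.239,0.004,-0.003,0,0,-0.0015],[0.05,-0.239,0.004,-0.003,0,0,-0.0015],[0.05,-0.239,0.004,-0.003,0,0,-0.0015],[0.05,-0.239,0.004,-0.003,0,0,-0.0015],[0.05,-0.239,0.004,-0.003,0,0,-0.0015],[0.05,-0.239,0.004,-0.003,0,0,-0.0015],[0.05,-0.239,0.004,-0.003,0,0,-0.0015],[0.05,-0.239,0.004,-0.003,0,0,-0.0015]]]'
python3 bub.py w6 | tail -c 3000
```

```text
t: 18.48
tool_pos: [0.5565, 0.1168, 0.2268]
tool_rot: [[-0.11, 0.994, -0.0], [0.994, 0.11, -0.0], [0.0, -0.0, -1.0]]
force: [0.5, 0.2, -0.0]
finger_gap: 0.05
grasp_force: 0.0
expected 197 255
147 [117, 120, 118] 148 [117, 120, 117] 149 [116, 120, 117] 150 [116, 120, 117] 151 [116, 120, 117] 152 [116, 120, 117] 153 [116, 120, 117] 154 [116, 120, 117] 155 [116, 120, 117] 156 [116, 120, 116] 157 [115, 120, 116] 158 [115, 120, 116] 159 [115, 120, 117] 160 [113, 117, 114] 161 [100, 103, 100] 162 [60, 61, 60] 163 [29, 31, 30] 164 [22, 28, 26] 165 [21, 53, 46] 166 [20, 93, 80] 167 [19, 108, 93] 168 [19, 111, 94] 169 [19, 111, 94] 170 [20, 110, 94] 171 [20, 110, 94] 172 [20, 111, 94] 173 [19, 110, 94] 174 [20, 110, 94] 175 [20, 111, 95] 176 [19, 111, 94] 177 [20, 111, 95] 178 [20, 111, 94] 179 [20, 111, 95] 180 [20, 110, 94] 181 [21, 107, 92] 182 [22, 89, 77] 183 [23, 60, 53] 184 [24, 72, 62] 185 [23, 99, 85] 186 [35, 112, 98] 187 [73, 124, 115] 188 [111, 140, 135] 189 [124, 147, 143] 190 [133, 156, 152] 191 [177, 199, 194] 192 [234, 243, 241] 193 [243, 250, 248] 194 [244, 250, 249] 195 [244
[... 305 characters left out ...]
] 211 [52, 236, 220] 212 [53, 238, 222] 213 [52, 238, 222] 214 [51, 238, 221] 215 [51, 238, 221] 216 [51, 237, 221] 217 [51, 238, 221] 218 [51, 237, 220] 219 [50, 237, 220] 220 [50, 236, 220] 221 [52, 237, 220] 222 [51, 236, 220] 223 [50, 236, 220] 224 [55, 226, 205] 225 [64, 160, 144] 226 [67, 90, 86] 227 [72, 76, 75] 228 [123, 128, 125] 229 [202, 208, 204] 230 [236, 240, 238] 231 [242, 245, 243] 232 [243, 245, 244] 233 [243, 245, 244] 234 [243, 245, 244] 235 [242, 245, 244] 236 [242, 245, 243] 237 [242, 245, 243] 238 [242, 245, 243] 239 [242, 244, 243] 240 [242, 244, 242] 241 [242, 244, 242] 242 [242, 244, 242] 243 [241, 244, 242] 244 [241, 244, 242] 245 [241, 244, 242] 246 [241, 244, 242]
```

View pics/w6c.png

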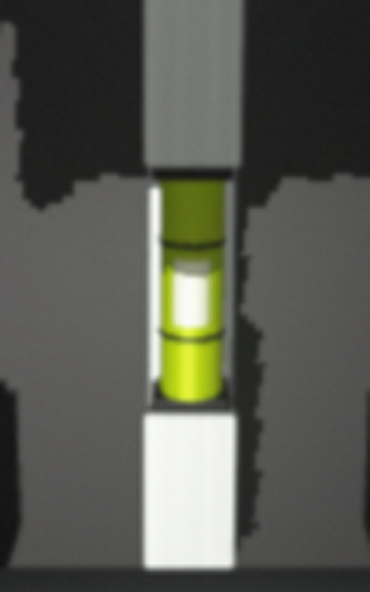

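Bubble rows 187–205 sit midway between the lines at rows 183 and 208, so it is centred. Next I press on the near shoulder.

Run:
```python
from h import *
s=status.sense(); p=ray("wrist",(250,256.4),.124,s);m=ray("wrist",(195.7,256),.123,s);print(p,m)
d=p-m;d/=np.hypot(*d[:2]);t=m+.051*d;print(t,np.degrees(np.arctan2(d[1],d[0])),delta([t[0],t[1],.146],down(5.9)))
```

```text
[0.56221389 0.07117721 0.124     ] [0.55684909 0.11676494 0.123     ]
[0.56280968 0.06611446 0.12411106] -83.28826088335184 (array([-0.0641,  0.0009,  0.101 ]), array([-0.0001, -0.    ,  0.0022]))
```

```bash
python3 -m pendant '[[[-1,-0.03,0.001,0,0,0,0.002],[-1,-0.064,0.001,0,0,0,0.002],[-1,-0.064,0.001,0,0,0,0.002],[-1,-0.064,0.001,0,0,0,0.002],[-1,-0.064,0.001,0.04,0,0,0.002],[-1,-0.064,0.001,0.075,0,0,0.002],[-1,-0.064,0.001,0.095,0,0,0.002],[-1,-0.064,0.001,0.1,0,0,0.002],[-1,-0.064,0.001,0.1,0,0,0.002],[-1,-0.064,0.001,0.1,0,0,0.002]]]' 20
```

```text
t: 19.37
tool_pos: [0.5634, 0.0659, 0.1478]
tool_rot: [[-0.102, 0.995, 0.001], [0.995, 0.102, -0.0], [-0.0, 0.001, -1.0]]
force: [-0.7, 0.4, -0.3]
finger_gap: 0.0004
grasp_force: 0.0
```

```bash
python3 -m pendant '[[[-1,0,0,0.003,0,0,0],[-1,0,0,0.006,0,0,0],[-1,0,0,0.009,0,0,0],[-1,0,0,0.01,0,0,0],[-1,0,0,0.01,0,0,0]]]'
```

```text
t: 19.78
tool_pos: [0.563, 0.0651, 0.139]
tool_rot: [[-0.101, 0.995, 0.0], [0.995, 0.101, -0.0], [-0.0, 0.0, -1.0]]
force: [0.6, 0.2, -0.7]
finger_gap: 0.0006
grasp_force: 0.0
```

```bash
python3 -m pendant '[[[-1,0,0,0.001,0,0,0],[-1,0,0,0.001,0,0,0],[-1,0,0,0.0018,0,0,0],[-1,0,0,0.0018,0,0,0]]]'
```

```text
t: 20.12
tool_pos: [0.5632, 0.0651, 0.1383]
tool_rot: [[-0.101, 0.995, 0.001], [0.995, 0.101, -0.0], [-0.0, 0.001, -1.0]]
force: [-3.2, -0.9, 7.9]
finger_gap: 0.0001
grasp_force: 4.0
```

```bash
python3 -m pendant '[[[-1,0,0,0.0004,0,0,0],[-1,0,0,0.0004,0,0,0],[-1,0,0,0.0004,0,0,0],[-1,0,0,0.0004,0,0,0],[-1,0,0,0.0004,0,0,0],[-1,0,0,0.0004,0,0,0],[-1,0,0,0.0004,0,0,0],[-1,0,0,0.0004,0,0,0],[-1,0,0,0.0004,0,0,0],[-1,0,0,0.0004,0,0,0]]]'
python3 - <<'E'
from h import *
for i in range(4):
    im=viewer.get_image("wrist"); s=status.sense(); print(s["force"].round(1),s["grasp_force"],s["t"])
r,c=np.round(proj("wrist",[.5568,.1168,.124])).astype(int);print(r,c)
cv2.imwrite("pics/w7c.png",cv2.resize(cv2.cvtColor(im,cv2.COLOR_RGB2BGR)[max(0,r-90):r+90,c-70:c+70],None,fx=3.3,fy=3.3,interpolation=cv2.INTER_CUBIC))
E
```

```text
t: 20.95
tool_pos: [0.5633, 0.0651, 0.1383]
tool_rot: [[-0.101, 0.995, 0.001], [0.995, 0.101, -0.0], [-0.0, 0.001, -1.0]]
force: [-1.7, -0.1, 10.9]
finger_gap: 0.0006
grasp_force: 5.3
[-3.1 -0.3 10.8] 5.313517305767164 21.0
[-2.6  0.4 10.9] 5.3122918016742915 21.05
[-2.6  0.  10. ] 5.312432498903945 21.1
[-1.9 -0.4 10. ] 5.313401583116502 21.15
142 252
```

View pics/w7c.png

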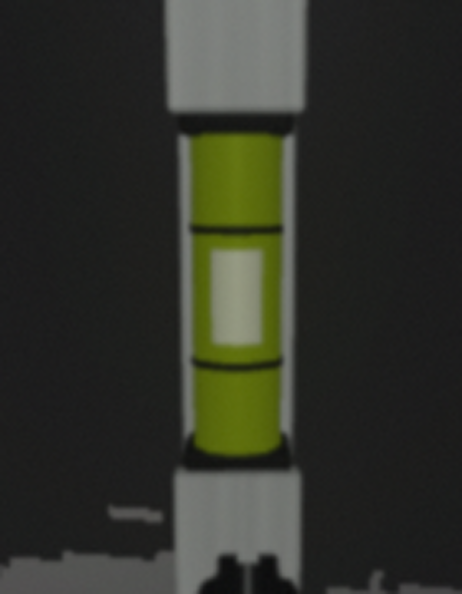

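The bubble spans crop rows 250–346 between lines at 230 and 364, so it stays centred under a steady push of about 10 N. I'm handing the job in.

```bash
python3 -c "
from cell import ctrl; print(ctrl.job_done())"
```

```text
the job is handed in; nothing more can be done
None
```

I handed the job in at about 21 s: the level is on the middle of the hotplate, the bubble is centred, and the fingers are pressing it with about 10 N; the hand-in gave no verdict back.

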